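# Take the steamer pot apart: lid onto the cork mat, basket onto the tray

### The job

Take the steamer pot on the hob apart for washing up: first lift off its lid and set it down, knob up, centred on the round cork mat, then lift the steamer basket out by its red grip and stand it upright in the blue drip tray. Set both parts down gently without dropping or tipping them, leave the pot standing where it is, and do not disturb the salt shaker, the timer or the rice bowl.

Things in the scene. Friction and masses are not known exactly. Their poses are not given: they have to be found in the camera images.
- pot: Dark blue round casserole pot, loose, 2.2 kg, on the black glass hob (top at z = -0.003). 198 mm across, rim 80 mm above its underside, clear inside width 140 mm, inner floor 4 mm above the underside; two loop handles at its own +y and -y sides reach 130 mm from its axis, 53 to 69 mm up. Origin: centre of its underside; z up.
- lid_knob (a point): Grasp point on the round knob (45 mm across, 28 mm tall) of the loose dark lid, 200 mm across, about 0.55 kg, which rests unlatched on the pot and hides the basket. On the knob's axis, 8 mm below its top, 20 mm above the dome. The lid's flat underside, which rests on the pot's rim and later on the mat, is 48 mm below this point. z: the lid's upward axis.
- basket_grip (a point): Middle of the red upright grip (round, 20 mm across, 26 mm tall) on the centre post of the loose steel steamer basket, about 0.22 kg, standing in the pot with some 12 mm room all round. 56 mm above the underside of the feet; the dish's rim is 116 mm across, 24 mm below this point. z: its upward axis. The pot's rim is about 20 mm higher than this point, its inner wall 65 mm or more away.
- mat_top (a point): Centre of the top face of the round cork mat for the lid: 190 mm across, fixed, its top 11 mm above the work surface. It and the tray may change places.
- tray_floor (a point): Centre of the inner floor of the square blue plastic drip tray for the basket: 190 x 190 mm outside, walls 5 mm thick rising 11 mm above the inner floor, fixed; inner floor 11 mm above the work surface. Its x and y axes run along its sides.
- salt: Salt shaker, 44 mm across, 90 mm tall, loose bystander. Origin: centre of its underside.
- timer: Round red and white kitchen timer, 70 x 73 x 62 mm, loose bystander. Origin: centre of its underside.
- bowl: White rice bowl, 115 mm across, 51 mm high, loose bystander on the draining board. Origin: centre of its underside.

How it is judged:
On the way:
1. the lid rests on the cork mat while the basket still stands in the pot (horizontal distance between lid_knob and mat_top below 0.045 m and z of lid_knob in the frame of mat_top between 0.042 and 0.054 m and angle between lid_knob's own z axis and vertical below 0.08 rad and horizontal distance between basket_grip and pot below 0.03 m and z of basket_grip in the frame of pot below 0.068 m), for 0.2 s.
At the end, for the whole second after the job is handed in: The lid lies level, knob up, on the cork mat with its centre within 45 mm of the mat's; the basket stands upright on the floor of the drip tray with its centre within 55 mm of the tray's; the pot stands upright within 50 mm of where it was (horizontal distance between lid_knob and mat_top below 0.045 m and z of lid_knob in the frame of mat_top between 0.042 and 0.054 m and angle between each of lid_knob, basket_grip's own z axis and vertical below 0.08 rad and horizontal distance between basket_grip and tray_floor below 0.055 m and z of basket_grip in the frame of tray_floor between 0.05 and 0.062 m and linear speed of pot below 0.02 m/s and distance of pot from where it was at the start of the episode below 0.05 m and angle between pot's own z axis and vertical below 0.1 rad); the robot touches nothing.
It fails at once if the pot is shoved more than 50 mm or tipped (distance of pot from where it was at the start of the episode above 0.05 m or angle between pot's own z axis and vertical above 0.25 rad).
It fails at once if the lid or the basket is tipped over (more than 40 degrees) (angle between any of lid_knob, basket_grip's own z axis and vertical above 0.7 rad).
It fails at once if the lid over the mat or the basket over the tray is let go more than 18 mm above where it comes to rest ((contact force between lid and the fingers below 0.1 N and horizontal distance between lid_knob and mat_top below 0.12 m and z of lid_knob in the frame of mat_top above 0.066 m) or (contact force between basket and the fingers below 0.1 N and horizontal distance between basket_grip and tray_floor below 0.12 m and z of basket_grip in the frame of tray_floor above 0.074 m)).
It fails at once if the lid or the basket is slammed down (more than 80 N on the mat or the tray) (contact force between any of lid, basket and mat above 80 N or contact force between any of lid, basket and tray above 80 N).
It fails at once if the salt shaker, timer or rice bowl is moved more than 30 mm (distance of any of salt, timer, bowl from where it was at the start of the episode above 0.03 m).
It also fails if it takes over 64 s, if anything falls off the work surface, if the arm or the gripper's body presses on something with over 40 N, if the wrist force passes 120 N, or if a joint passes its speed limit or range.

### The arm

A 6-joint arm with a two-finger parallel gripper is mounted at the origin on a cart in front of the work surface, level with it; the furniture and walls round the work are solid. World frame = base frame: x ahead of the robot, y to its left, z up, the work surface at z = 0. Lengths are in m, angles in rad, forces in N, time in s.
With the tool pointing down it reaches from about 0.25 to 0.85 m from the base axis. Payload 12.5 kg.
Tool frame: the origin (TCP) lies between the finger pads; the fingertips stand 22 mm ahead of it and the grasp point (between the pads) lies 3 mm ahead of it; z points along the fingers, x is the direction in which the jaws open and shut, and the axes are right-handed (so a half turn about z gives the same grasp; the last joint's range is limited). The gripper opens to 93 mm and grips with 3 to 60 N. Pads are 15 mm wide; open, the fingers measure 128 mm over their backs; the gripper's body (75 mm by 188 mm) begins 65 mm behind the grasp point.
Start: joints at [-1.293, 0.351, 1.652, -0, 1.139, -0.085], TCP at [0.195, -0.514, 0.241] pointing down, gripper open.
Joint ranges: [-2.75, 2.75], [-0.79, 2.1], [0.01, 2.65], [-1.57, 4.71], [0.07, 3.14], [-2.87, 2.87]. Speed limits (rad/s): [2.22, 2.22, 2.79, 3.14, 3.14, 3.14].

### API

Orientations are given as [roll, pitch, yaw] about the fixed x, y, z axes, in that order (R = Rz(yaw) Ry(pitch) Rx(roll)).
In Python, from bench import get_obs, camera, job_done gives the robot as it stands.
- The arm moves only by the tool step_arm, never from a script. Its argument "series" is a list of rows, each a list of 6 numbers: the shift along the tool's x, y, z in cm, then the turn, a rotation vector about the tool's x, y, z in rad. A call has 1 to 12 rows; each row shifts and turns the pose as measured when the row begins, along the tool's axes as they then stand; what a row does not reach is not made up. A row lasts 1/8 s, in which the tool goes at most 62.5 mm and 10.7 degrees, less where a joint would pass 70% of its speed; a pose out of reach is approached as far as the arm can. A call is refused whole if a number of a shift passes 6.25 or a number of a turn 0.188, either way. A call with a gripper value outside its range is refused whole. "jaw" is the opening, from 0 (shut) to 1 (fully open), set as the call begins (left out, the last holds). The fingers move at their own pace and stop on an object; the grip force is fixed at half the most. Time passes only in rows, so rows that do not move let the fingers close. It gives the time, the measured TCP pose, the force and the opening at its end, in the units of the state.
- get_obs(): the state, without advancing time (a new reading comes with each control period).
- camera(name): name is "scene" or "top" or "wrist"; returns a dict with "color" (384x512x3 uint8, red, green, blue), "range_z" (384x512 float32, m along the optical axis (not along the pixel's ray), 0 where there is no reading), "K" (3x3 intrinsics, pixels), "R" (3x3) and "t" (3): a world point X has camera coordinates R X + t; the wrist camera has in their place "T_tool_cam" (4x4, takes a point from camera to tool coordinates, whose origin is the TCP and whose axes are the tool frame's). Camera axes: x right, y down, z forward; pixel columns grow to the right and rows downward; lengths in m; the calibration is good to about 2 mm. A picture is of the moment at which its call begins: read the wrist's pose just before it.
- job_done(): hands the job in, once; it reports no verdict.
The state is a dict: "time_s": time; "joint_positions": joint angles; "qd": joint speeds; "effort": joint torques, N m; "tcp_pos": TCP position; "ee_rot": TCP orientation; "wrist_force": force on the tool from outside, world axes, zero at the start; "ft_torque": the same for the moment, N m; "finger_gap": opening from 0.0 (shut) to 1.0 (fully open).
Only numpy, scipy, OpenCV 4.12 (cv2) and the standard library are available. Lean on these libraries where they do the work, as an engineer would, in place of code of your own. Each camera call takes 0.05 s, during which the arm holds its last target.

## Working session

There is one attempt and no reset: what is moved stays moved. The work goes in short steps, Python scripts to look and compute and a tool call to move; the robot and the scene stay as the last step left them, time stands still between calls to the robot, and variables do not carry over. Pictures are saved under pics/ and viewed, and the job is handed in when it is done.

Besides the shell and the picture viewer there is one more tool, called after ">>>" by a JSON object that holds its "name" and its "arguments", one argument or row to a line. step_arm: Moves the arm, as the interface text tells. Its arguments: {"type":"object","properties":{"series":{"type":"array"},"jaw":{"type":"number"}},"required":["series"]}

```bash
mkdir -p pics; python3 - <<'E'
from bench import *
import cv2,pickle
print(get_obs())
for n in ["scene","top"]:
    c=camera(n); pickle.dump(c,open(n+".pkl","wb")); cv2.imwrite(f"pics/{n}0.png",c["color"][:,:,::-1]); print(n,c["K"],c["R"],c["t"])
E
```

```text
{'time_s': 0.0, 'joint_positions': array([-1.29264186e+00,  3.51243295e-01,  1.65238647e+00, -2.67978414e-05,
        1.13908174e+00, -8.46120725e-02]), 'qd': array([-1.52104886e-03, -5.61926837e-05,  3.37124727e-04, -7.70913303e-04,
       -1.66702256e-04, -1.39623275e-03]), 'effort': array([-3.14635625e-03, -4.97334158e+01, -2.85256308e+01,  6.97347452e-02,
        2.56749219e-02, -1.01613919e-04]), 'tcp_pos': array([ 0.1951039 , -0.51391319,  0.24011184]), 'ee_rot': array([-3.14152234e+00,  1.11690588e-03, -1.20801852e+00]), 'wrist_force': array([ 0.25959518,  0.24079394, -0.17225626]), 'ft_torque': array([-0.07855746,  0.00619346, -0.05093732]), 'finger_gap': 0.9990861104782914}
scene [[429.89395739   0.         253.71168281]
 [  0.         429.89395739 194.05679816]
 [  0.           0.           1.        ]] [[-0.77204112 -0.63536526  0.01623266]
 [-0.35825383  0.41393903 -0.83684447]
 [ 0.52498258 -0.65189375 -0.54719999]] [0.46142967 0.31254849 1.12513939]
top [[455.55662673   0.         254.99262963]
 [  0.         455.55662673 192.54361645]
 [  0.           0.           1.        ]] [[-1.60790632e-02 -9.99869109e-01 -1.79687884e-03]
 [-9.97576548e-01  1.61638139e-02 -6.76739460e-02]
 [ 6.76941325e-02  7.04390532e-04 -9.97705873e-01]] [-0.03433447  0.61033315  1.45107019]
```

View pics/scene0.png

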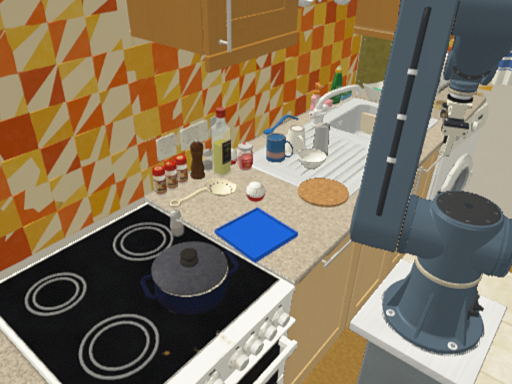

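View pics/top0.png

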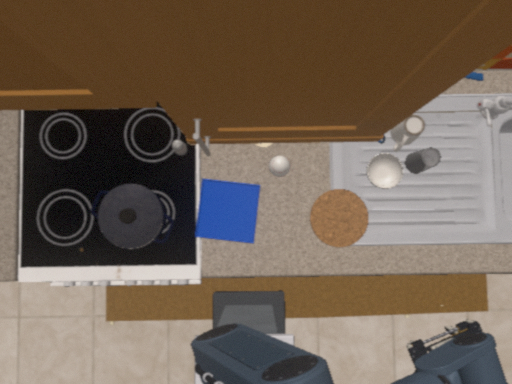

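The scene view shows the pot with its lid at about (190,270), tray (257,234), mat (322,192), salt (177,222), timer (255,190) and bowl (312,158). In the top view the knob is at (128,215), tray (228,211) and mat (339,218). The wall cabinet covers the rows above about 140.

```bash
cat > h.py <<'E'
import numpy as np,cv2,pickle
def ray(c,u,v,z):
    d=c["R"].T@np.linalg.inv(c["K"])@np.array([u,v,1.]); o=-c["R"].T@c["t"]
    return o+d*(z-o[2])/d[2]
def cloud(c):
    h,w=c["range_z"].shape; u,v=np.meshgrid(np.arange(w),np.arange(h)); Z=c["range_z"]
    p=np.stack([(u-c["K"][0,2])/c["K"][0,0]*Z,(v-c["K"][1,2])/c["K"][1,1]*Z,Z],-1)
    P=(p-c["t"])@c["R"]; P[Z==0]=np.nan; return P
E
python3 - <<'E'
from h import *
np.set_printoptions(precision=4,suppress=True)
for n in ["top","scene"]:
    c=pickle.load(open(n+".pkl","rb")); P=cloud(c); hsv=cv2.cvtColor(c["color"],cv2.COLOR_RGB2HSV)
    H,S,V=hsv[...,0],hsv[...,1],hsv[...,2]
    def big(m):
        k,l,s,ce=cv2.connectedComponentsWithStats(m.astype(np.uint8)); i=1+s[1:,4].argmax(); return l==i,s[i],ce[i]
    m,s,ce=big((H>105)&(H<120)&(S>200)&(V>120)); r=cv2.minAreaRect(np.argwhere(m)[:,::-1].astype(np.float32))
    print(n,"tray",s,ce,r,ray(c,*ce,.015), [ray(c,*b,.022) for b in cv2.boxPoints(r)])
    reg=np.zeros_like(m)
    if n=="top": reg[180:255,300:380]=1
    else: reg[170:215,290:355]=1
    m,s,ce=big((H>5)&(H<18)&(S>110)&reg); print("mat",s,ce,ray(c,*ce,.011),np.nanmedian(P[m],0))
    # lid / knob by depth
    q=(P[...,0]>.35)&(P[...,0]<.75)&(P[...,1]>.2)&(P[...,1]<.65)
    k=q&(P[...,2]>.108)&(P[...,2]<.16); print("knob pts",k.sum(),np.nanmedian(P[k],0),np.nanmax(P[k][:,2]) if k.any() else 0)
    l=q&(P[...,2]>.072)&(P[...,2]<.16); print("lid",l.sum(),P[l].min(0),P[l].max(0),(P[l].min(0)+P[l].max(0))/2)
    for nm,(u,v) in (dict(salt=(180,147),timer=(280,165),bowl=(384,171),cab=(250,120),cabe=(300,137),cab2=(100,100),cabhi=(150,40),tap=(490,105)) if n=="top" else dict(salt=(177,222),timer=(255,190),bowl=(312,158),oil=(221,150),cup=(276,148))).items(): print(nm,P[v,u])
E
python3 - <<'E'
import cv2
for n,b in (("top",(100,270,60,420)),("scene",(130,330,130,360))):
    i=cv2.imread(f"pics/{n}0.png")[b[0]:b[1],b[2]:b[3]]; f=min(800/i.shape[1],600/i.shape[0]); cv2.imwrite(f"pics/{n}0z.png",cv2.resize(i,None,fx=f,fy=f,interpolation=2))
E
```

```text
top tray [204 205   1   1   1] [204. 205.] ((204.0, 205.0), (0.0, 0.0), 0.0) [0.5723 0.1215 0.015 ] [array([0.572 , 0.1208, 0.022 ]), array([0.572 , 0.1208, 0.022 ]), array([0.572 , 0.1208, 0.022 ]), array([0.572 , 0.1208, 0.022 ])]
mat [ 311  190   56   57 2489] [338.5806 217.6436] [ 0.5245 -0.3135  0.011 ] [ 0.5245 -0.3134  0.0119]
knob pts 228 [0.5413 0.341  0.1301] 0.1382201719160428
lid 3348 [0.4405 0.2008 0.0722] [0.7497 0.4695 0.1382] [0.5951 0.3351 0.1052]
salt [0.7522 0.1878 0.0788]
timer [ 0.6931 -0.1246  0.0581]
bowl [ 0.6735 -0.4649  0.0146]
cab [ 0.6938 -0.0379  0.6894]
cabe [ 0.6865 -0.1393  0.5588]
cab2 [0.6863 0.1704 0.8608]
cabhi [0.6856 0.0525 1.067 ]
tap [ 0.8671 -0.782   0.0876]
scene tray [ 216  208   81   54 2297] [255.9373 233.9247] ((256.2257385253906, 232.35745239257812), (47.56987762451172, 67.63911437988281), 57.7243537902832) [0.5449 0.0534 0.015 ] [array([0.6502, 0.1311, 0.022 ]), array([ 0.6401, -0.1555,  0.022 ]), array([ 0.4381, -0.0234,  0.022 ]), array([0.4681, 0.2176, 0.022 ])]
mat [ 298  178   51   29 1128] [322.9379 191.9832] [ 0.5168 -0.3041  0.011 ] [ 0.5186 -0.3062  0.0088]
knob pts 189 [0.5342 0.3465 0.1294] 0.1336495864953337
lid 3389 [0.4372 0.2008 0.072 ] [0.7495 0.444  0.1336] [0.5933 0.3224 0.1028]
salt [0.7404 0.2069 0.054 ]
timer [ 0.6786 -0.1043  0.0485]
bowl [ 0.687  -0.4917  0.0163]
oil [ 0.8853 -0.152   0.1182]
cup [ 0.7996 -0.3875  0.0651]
```

View pics/top0z.png

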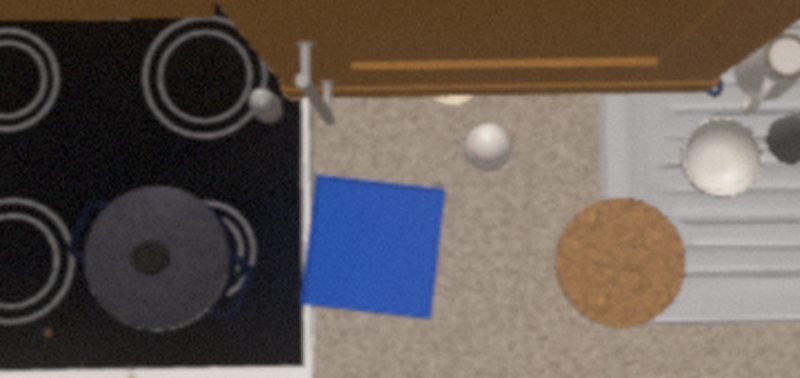

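View pics/scene0z.png

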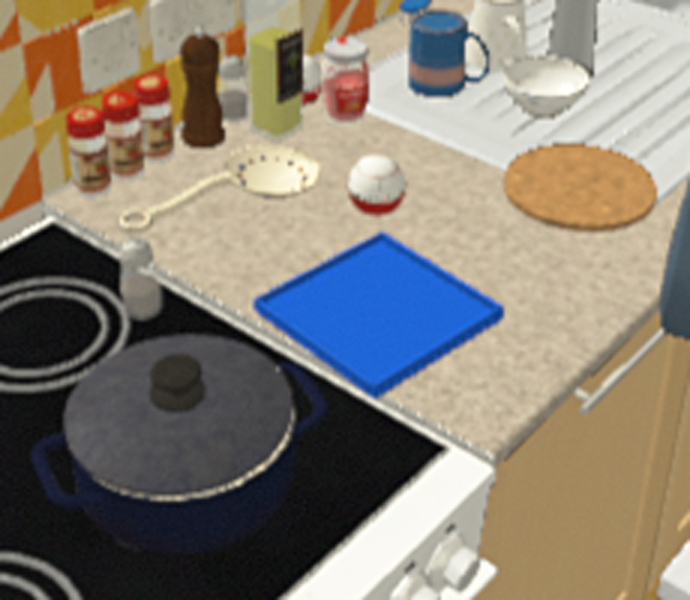

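```bash
python3 - <<'E'
from h import *
np.set_printoptions(precision=4,suppress=True)
for n in ["top","scene"]:
    c=pickle.load(open(n+".pkl","rb")); P=cloud(c); hsv=cv2.cvtColor(c["color"],cv2.COLOR_RGB2HSV)
    H,S,V=hsv[...,0],hsv[...,1],hsv[...,2]
    m=(H>100)&(H<125)&(S>150)&(V>100)
    k,l,s,ce=cv2.connectedComponentsWithStats(m.astype(np.uint8)); i=1+s[1:,4].argmax(); m=l==i
    print(n,s[i],ce[i],ray(c,*ce[i],.012),np.nanmedian(P[m],0))
    hull=cv2.convexHull(np.argwhere(m)[:,::-1].astype(np.int32)); q=cv2.approxPolyDP(hull,6,True)[:,0]
    W=np.array([ray(c,*p,.022) for p in q]); print(q.tolist(),W,W.mean(0),np.linalg.norm(np.diff(W,axis=0),axis=1))
    R=(abs(P[...,0]-.54)<.15)&(abs(P[...,1]-.34)<.12)
    t=R&(P[...,2]>.126)&(P[...,2]<.15); print("knobtop",t.sum(),np.nanmean(P[t],0))
    v,u=np.argwhere(t).mean(0); print(u,v,ray(c,u,v,.133))
    L=(abs(P[...,0]-.54)<.13)&(abs(P[...,1]-.34)<.13)&(P[...,2]>.075)&(P[...,2]<.11)
    (x,y),r=cv2.minEnclosingCircle(P[L][:,:2].astype(np.float32)); print("lid",x,y,r)
E
```

```text
top [ 195  180   64   62 3241] [227.1163 210.7371] [0.5527 0.0471 0.012 ] [0.5522 0.0473 0.0117]
[[258, 186], [252, 241], [195, 236], [203, 180]] [[ 0.6306 -0.0542  0.022 ]
 [ 0.4541 -0.0321  0.022 ]
 [ 0.473   0.1505  0.022 ]
 [ 0.653   0.1233  0.022 ]] [0.5527 0.0469 0.022 ] [0.1779 0.1835 0.182 ]
knobtop 166 [0.5402 0.3432 0.1317]
125.2289156626506 215.40963855421685 [0.5402 0.3428 0.133 ]
lid 0.5399658679962158 0.3434749245643616 0.10135558247566223
scene [ 215  208   82   54 2388] [255.7152 233.8396] [0.548  0.0505 0.012 ] [0.5482 0.0494 0.0098]
[[296, 235], [254, 261], [215, 230], [258, 208]] [[ 0.44   -0.0178  0.022 ]
 [ 0.464   0.1617  0.022 ]
 [ 0.6512  0.1298  0.022 ]
 [ 0.6241 -0.0547  0.022 ]] [0.5448 0.0547 0.022 ] [0.1811 0.1899 0.1865]
knobtop 160 [0.5367 0.3452 0.1297]
187.875 253.90625 [0.5337 0.3477 0.133 ]
lid 0.538353443145752 0.3438870310783386 0.1025056317448616
```

>>> {"name": "step_arm", "arguments": {
  "series": [
    [-4.2,-3.9,0,0,0,0],
    [-4.2,-3.9,0,0,0,0],
    [-4.2,-3.9,0,0,0,0],
    [-4.2,-3.9,0,0,0,0],
    [-4.2,-3.9,0,0,0,0],
    [-4.2,-3.9,0,0,0,0],
    [-4.2,-3.9,0,0,0,0],
    [-4.2,-3.9,0,0,0,0],
    [-4.2,-3.9,0,0,0,0],
    [-4.2,-3.9,0,0,0,0],
    [-4.2,-3.9,0,0,0,0]
  ],
  "jaw": 1
}}

```text
time_s: 1.48
tcp_pos: [0.4373, 0.0864, 0.2399]
ee_rot: [-3.14, 0.001, -1.214]
wrist_force: [0.8, -1.0, 0.5]
finger_gap: 0.998
```

```bash
cat > go.py <<'E'
import sys,numpy as np
from scipy.spatial.transform import Rotation as Ro
from bench import get_obs
o=get_obs(); R=Ro.from_euler("xyz",o["ee_rot"]).as_matrix()
d=np.array(list(map(float,sys.argv[1:4])))-o["tcp_pos"]
e=Ro.from_matrix(R.T@Ro.from_euler("xyz",[np.pi,0,o["ee_rot"][2]]).as_matrix()).as_rotvec()
np.set_printoptions(precision=4,suppress=True)
print("t",o["time_s"],"tcp",o["tcp_pos"],o["ee_rot"],"q",o["joint_positions"],"F",o["wrist_force"],"gap",o["finger_gap"])
print("tool delta cm",R.T@d*100,"level turn",e)
E
python3 go.py .5395 .3435 .241
```

```text
t 1.475 tcp [0.4373 0.0864 0.2399] [-3.14    0.0013 -1.2145] q [0.0895 0.1597 1.9077 0.0019 1.0731 1.3031] F [ 0.7969 -0.9659  0.476 ] gap 0.9983505964871823
tool delta cm [-20.5365 -18.5438  -0.055 ] level turn [-0.0016  0.0013 -0.    ]
```

>>> {"name": "step_arm", "arguments": {
  "series": [
    [-4.1,-3.7,0,0,0,0],
    [-4.1,-3.7,0,0,0,0],
    [-4.1,-3.7,0,0,0,0],
    [-4.1,-3.7,0,0,0,0],
    [-3,-2.8,0,0,0,0],
    [0,0,0,0,0,0]
  ]
}}

```text
time_s: 2.22
tcp_pos: [0.5358, 0.3417, 0.2378]
ee_rot: [3.141, 0.001, -1.21]
wrist_force: [0.5, 0.2, 0.2]
finger_gap: 1.002
```

```bash
python3 go.py .5395 .3435 .241; python3 - <<'E'
from bench import *
import cv2,pickle
o=get_obs(); c=camera("wrist"); c["o"]=o; pickle.dump(c,open("w1.pkl","wb")); cv2.imwrite("pics/w1.png",c["color"][:,:,::-1]); print(c["T_tool_cam"],c["K"])
E
```

```text
t 2.225 tcp [0.5358 0.3417 0.2378] [ 3.1405  0.0009 -1.21  ] q [0.4941 0.5098 1.4169 0.0011 1.2159 1.7037] F [0.5047 0.2102 0.1964] gap 1.0015397872031977
tool delta cm [-0.0351 -0.4121 -0.3212] level turn [0.0011 0.0009 0.    ]
[[ 9.99998609e-01 -2.36179627e-04 -1.65105445e-03 -3.24661540e-04]
 [ 7.13019143e-04  9.55440591e-01  2.95182603e-01 -8.21872601e-02]
 [ 1.50776832e-03 -2.95183369e-01  9.55439430e-01 -1.43319814e-01]
 [ 0.00000000e+00  0.00000000e+00  0.00000000e+00  1.00000000e+00]] [[320.5152518    0.         254.96462907]
 [  0.         320.5152518  193.28272267]
 [  0.           0.           1.        ]]
```

View pics/w1.png

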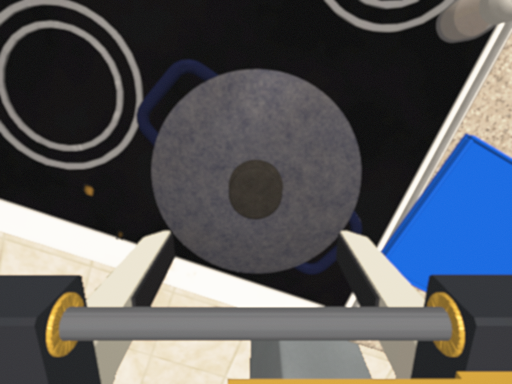

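The wrist view shows the knob at about (256,189), centred between the fingers, with the lid rim round it.

```bash
cat >> h.py <<'E'
from scipy.spatial.transform import Rotation as Ro
def wray(c,u,v,z):
    R=Ro.from_euler("xyz",c["o"]["ee_rot"]).as_matrix(); T=c["T_tool_cam"]
    o=R@T[:3,3]+c["o"]["tcp_pos"]; d=R@T[:3,:3]@np.linalg.inv(c["K"])@np.array([u,v,1.])
    return o+d*(z-o[2])/d[2]
def wcloud(c):
    Z=c["range_z"]; h,w=Z.shape; u,v=np.meshgrid(np.arange(w),np.arange(h)); K=c["K"]
    p=np.stack([(u-K[0,2])/K[0,0]*Z,(v-K[1,2])/K[1,1]*Z,Z],-1); T=c["T_tool_cam"]
    R=Ro.from_euler("xyz",c["o"]["ee_rot"]).as_matrix()
    P=(p@T[:3,:3].T+T[:3,3])@R.T+c["o"]["tcp_pos"]; P[Z==0]=np.nan; return P
E
python3 - <<'E'
from h import *
c=pickle.load(open("w1.pkl","rb")); P=wcloud(c)
B=(abs(P[...,0]-.54)<.05)&(abs(P[...,1]-.343)<.05)
t=B&(P[...,2]>.126)&(P[...,2]<.15); print(t.sum(),np.nanmean(P[t],0)); v,u=np.argwhere(t).mean(0); print(u,v,wray(c,u,v,.133))
E
```

```text
2186 [0.53986477 0.34475461 0.13083174]
254.3046660567246 192.9423604757548 [0.54061914 0.34502238 0.133     ]
```

>>> {"name": "step_arm", "arguments": {
  "series": [
    [0,-0.4,2,0,0,0],
    [0,0,3,0,0,0],
    [0,0,3,0,0,0],
    [0,0,1.5,0,0,0],
    [0,0,0,0,0,0]
  ]
}}

```text
time_s: 2.9
tcp_pos: [0.5381, 0.3368, 0.1366]
ee_rot: [3.136, -0.0, -1.215]
wrist_force: [0.1, -0.7, 0.2]
finger_gap: 1.001
```

```bash
python3 go.py .540 .3442 .131
```

```text
t 2.9 tcp [0.5381 0.3368 0.1366] [ 3.1365 -0.0003 -1.2149] q [0.4858 0.6185 1.5025 0.0004 1.0257 1.7005] F [ 0.1215 -0.6958  0.152 ] gap 1.000502230582649
tool delta cm [-0.6255 -0.4347  0.5549] level turn [ 0.0051 -0.0003 -0.    ]
```

>>> {"name": "step_arm", "arguments": {
  "series": [
    [-0.6,-0.4,0.3,0.005,0,0],
    [0,0,0.2,0,0,0],
    [0,0,0,0,0,0]
  ]
}}

```text
time_s: 3.28
tcp_pos: [0.5409, 0.3447, 0.1335]
ee_rot: [-3.138, 0.0, -1.215]
wrist_force: [0.4, -0.1, -0.5]
finger_gap: 1.004
```

```bash
python3 go.py .540 .3442 .131
```

```text
t 3.275 tcp [0.5409 0.3447 0.1335] [-3.1378  0.0001 -1.2152] q [ 0.4949  0.6292  1.4917 -0.0005  1.0169  1.7103] F [ 0.4423 -0.0522 -0.5367] gap 1.0041776973751064
tool delta cm [0.0115 0.102  0.2539] level turn [-0.0038  0.0001 -0.    ]
```

Well aligned. Go 2 mm lower, then close the jaws.

>>> {"name": "step_arm", "arguments": {
  "series": [
    [0,0.1,0.25,-0.003,0,0],
    [0,0,0,0,0,0]
  ]
}}

```text
time_s: 3.52
tcp_pos: [0.5401, 0.3444, 0.1315]
ee_rot: [-3.14, 0.0, -1.215]
wrist_force: [-0.2, 0.8, -0.0]
finger_gap: 0.999
```

>>> {"name": "step_arm", "arguments": {
  "series": [
    [0,0,0,0,0,0],
    [0,0,0,0,0,0],
    [0,0,0,0,0,0],
    [0,0,0,0,0,0],
    [0,0,0,0,0,0],
    [0,0,0,0,0,0]
  ],
  "jaw": 0
}}

```text
time_s: 4.28
tcp_pos: [0.5402, 0.3441, 0.1317]
ee_rot: [-3.14, -0.0, -1.215]
wrist_force: [-0.2, -2.3, 0.4]
finger_gap: 0.478
```

```bash
python3 go.py .540 .3442 .131
```

```text
t 4.275 tcp [0.5402 0.3441 0.1317] [-3.14   -0.0001 -1.2152] q [ 0.4947  0.6311  1.4937 -0.0004  1.0153  1.7101] F [-0.2092 -2.3295  0.427 ] gap 0.47781600788511436
tool delta cm [-0.0125  0.0175  0.0686] level turn [-0.0016 -0.0001  0.    ]
```

Gap 44.5 mm matches the 45 mm knob. Lift.

>>> {"name": "step_arm", "arguments": {
  "series": [
    [0,0,-0.5,0,0,0],
    [0,0,-1,0,0,0],
    [0,0,-2,0,0,0],
    [0,0,-3,0,0,0],
    [0,0,-3,0,0,0],
    [0,0,-2,0,0,0],
    [0,0,0,0,0,0]
  ]
}}

```text
time_s: 5.15
tcp_pos: [0.5382, 0.3438, 0.2497]
ee_rot: [3.137, 0.0, -1.215]
wrist_force: [-1.4, -0.7, -6.5]
finger_gap: 0.476
```

```bash
python3 go.py .5225 -.311 .241; python3 - <<'E'
from bench import *
import cv2,pickle
o=get_obs(); c=camera("scene"); cv2.imwrite("pics/s2.png",c["color"][:,:,::-1]); c["o"]=o; pickle.dump(c,open("s2.pkl","wb"))
c=camera("top"); c["o"]=o; pickle.dump(c,open("t2.pkl","wb")); cv2.imwrite("pics/t2.png",c["color"][:,:,::-1])
E
```

```text
t 5.15 tcp [0.5382 0.3438 0.2497] [ 3.1372  0.0001 -1.2148] q [0.4953 0.5071 1.3914 0.0008 1.2474 1.7099] F [-1.4278 -0.7227 -6.4733] gap 0.4761685695446291
tool delta cm [60.8315 24.288   0.9659] level turn [0.0044 0.0001 0.    ]
```

View pics/s2.png

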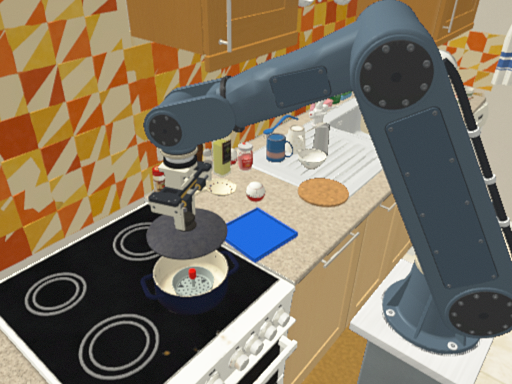

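The lid is lifted level. The basket with its red grip (193,272) is now visible in the pot, and the path to the mat is clear.

>>> {"name": "step_arm", "arguments": {
  "series": [
    [2.5,1.0,0,0.004,0,0],
    [4.5,1.8,0,0,0,0],
    [5.2,2.1,0,0,0,0],
    [5.2,2.1,0,0,0,0],
    [5.2,2.1,0,0,0,0],
    [5.2,2.1,0,0,0,0],
    [5.2,2.1,0,0,0,0],
    [5.2,2.1,0,0,0,0],
    [5.2,2.1,0,0,0,0],
    [5.2,2.1,0,0,0,0],
    [4,1.6,0,0,0,0],
    [2,0.8,0,0,0,0]
  ]
}}

```text
time_s: 6.75
tcp_pos: [0.515, -0.2615, 0.2344]
ee_rot: [3.12, 0.008, -1.212]
wrist_force: [0.5, -0.1, -5.6]
finger_gap: 0.475
```

```bash
python3 go.py .5225 -.311 .241
```

```text
t 6.75 tcp [ 0.515  -0.2615  0.2344] [ 3.1196  0.0084 -1.2116] q [-0.5451  0.4167  1.5707 -0.0131  1.1744  0.6717] F [ 0.507  -0.1264 -5.5556] gap 0.4750448187227538
tool delta cm [ 4.8906  1.0524 -0.6754] level turn [0.022  0.0084 0.0001]
```

>>> {"name": "step_arm", "arguments": {
  "series": [
    [2.5,0.5,0,0.011,0.004,0],
    [2.2,0.5,0,0.01,0.004,0],
    [0,0,0,0,0,0]
  ]
}}

```text
time_s: 7.12
tcp_pos: [0.5216, -0.3106, 0.2316]
ee_rot: [3.139, 0.004, -1.212]
wrist_force: [-0.1, 0.3, -6.3]
finger_gap: 0.477
```

```bash
python3 go.py .5225 -.311 .1; python3 - <<'E'
from bench import *
import cv2,pickle
from h import *
o=get_obs(); c=camera("top"); c["o"]=o; pickle.dump(c,open("t3.pkl","wb")); cv2.imwrite("pics/t3.png",c["color"][:,:,::-1])
o=get_obs(); w=camera("wrist"); w["o"]=o; pickle.dump(w,open("w3.pkl","wb")); cv2.imwrite("pics/w3.png",w["color"][:,:,::-1])
E
```

```text
t 7.125 tcp [ 0.5216 -0.3106  0.2316] [ 3.1392  0.0041 -1.2123] q [-0.6139  0.4652  1.5033  0.0004  1.1778  0.5983] F [-0.0801  0.2955 -6.3156] gap 0.47669040167487503
tool delta cm [ 0.1255 -0.1012 13.1554] level turn [0.0024 0.0041 0.    ]
```

View pics/w3.png

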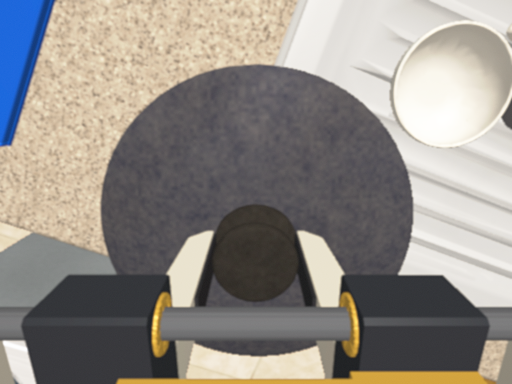

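View pics/t3.png

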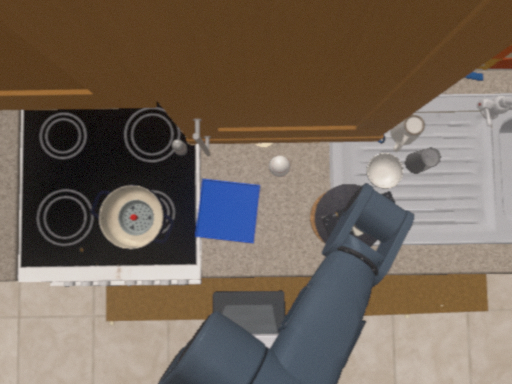

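Wrist view: the lid hangs level, with its knob at (256,252) in the jaws and the bowl well clear at the upper right. Top view: the lid covers the mat. Descend in stages.

>>> {"name": "step_arm", "arguments": {
  "series": [
    [0.1,-0.1,1.5,0.002,0.004,0],
    [0,0,3,0,0,0],
    [0,0,3,0,0,0],
    [0,0,3,0,0,0],
    [0,0,2,0,0,0],
    [0,0,0,0,0,0]
  ]
}}

```text
time_s: 7.98
tcp_pos: [0.5226, -0.3045, 0.0988]
ee_rot: [3.14, 0.003, -1.206]
wrist_force: [0.8, 0.8, -6.1]
finger_gap: 0.48
```

```bash
python3 go.py .5225 -.311 .072
```

```text
t 7.975 tcp [ 0.5226 -0.3045  0.0988] [ 3.14    0.0031 -1.2064] q [-0.6047  0.6203  1.6114  0.0005  0.9133  0.6014] F [ 0.8475  0.8088 -6.0535] gap 0.48045336086894824
tool delta cm [0.6158 0.2357 2.6781] level turn [0.0016 0.0031 0.    ]
```

>>> {"name": "step_arm", "arguments": {
  "series": [
    [0.6,0.2,1.2,0.002,0.003,0],
    [0,0,1,0,0,0],
    [0,0,0.3,0,0,0],
    [0,0,0,0,0,0]
  ]
}}

```text
time_s: 8.48
tcp_pos: [0.5237, -0.3113, 0.0736]
ee_rot: [-3.14, -0.002, -1.206]
wrist_force: [-0.5, 0.0, -6.3]
finger_gap: 0.475
```

```bash
python3 go.py .5225 -.311 .0657
```

```text
t 8.475 tcp [ 0.5237 -0.3113  0.0736] [-3.1396 -0.0024 -1.2058] q [-0.6128  0.6609  1.6133  0.0005  0.8643  0.5926] F [-0.5082  0.0134 -6.2532] gap 0.47514426756204386
tool delta cm [-0.0744  0.1059  0.7907] level turn [-0.002  -0.0024  0.    ]
```

>>> {"name": "step_arm", "arguments": {
  "series": [
    [0,0,0.3,0,-0.002,0],
    [0,0,0.2,0,0,0],
    [0,0,0.2,0,0,0]
  ]
}}

```text
time_s: 8.85
tcp_pos: [0.5243, -0.3116, 0.0672]
ee_rot: [-3.138, -0.002, -1.206]
wrist_force: [1.3, -1.4, 0.6]
finger_gap: 0.473
```

>>> {"name": "step_arm", "arguments": {
  "series": [
    [0,0,0.15,0,0,0]
  ]
}}

```text
time_s: 8.98
tcp_pos: [0.5246, -0.3119, 0.0664]
ee_rot: [-3.138, -0.002, -1.206]
wrist_force: [-1.4, -1.2, 2.3]
finger_gap: 0.477
```

The lid is resting on the mat: its weight has come off the wrist. Release.

>>> {"name": "step_arm", "arguments": {
  "series": [
    [0,0,0,0,0,0],
    [0,0,0,0,0,0],
    [0,0,0,0,0,0],
    [0,0,0,0,0,0],
    [0,0,0,0,0,0]
  ],
  "jaw": 1
}}

```text
time_s: 9.6
tcp_pos: [0.5256, -0.3126, 0.0676]
ee_rot: [-3.136, -0.005, -1.206]
wrist_force: [-0.1, -0.2, -0.1]
finger_gap: 0.965
```

>>> {"name": "step_arm", "arguments": {
  "series": [
    [0,0,-1,0,0,0],
    [0,0,-3,0,0,0],
    [0,0,-4,0,0,0],
    [0,0,-4,0,0,0],
    [0,0,-4,0,0,0],
    [-3,-1.2,-3,0,0,0],
    [-5,-2,0,0,0,0],
    [-5,-2,0,0,0,0],
    [-5,-2,0,0,0,0]
  ]
}}

```text
time_s: 10.72
tcp_pos: [0.5271, -0.1158, 0.2693]
ee_rot: [-3.132, -0.009, -1.211]
wrist_force: [0.5, -0.4, 0.1]
finger_gap: 0.999
```

```bash
python3 - <<'E'
from bench import *
from h import *
np.set_printoptions(precision=4,suppress=True)
for n in ["top","scene"]:
    c=camera(n); pickle.dump(c,open(n+"4.pkl","wb")); cv2.imwrite(f"pics/{n}4.png",c["color"][:,:,::-1]); P=cloud(c)
    B=(abs(P[...,0]-.5225)<.13)&(abs(P[...,1]+.311)<.13)
    t=B&(P[...,2]>.06)&(P[...,2]<.08); print(n,"knob",t.sum(),np.nanmedian(P[t],0) if t.any() else '')
    B=(abs(P[...,0]-.54)<.05)&(abs(P[...,1]-.343)<.05)
    r=c["color"].astype(int); red=B&(r[...,0]>120)&(r[...,1]<70)&(r[...,2]<70); print("grip",red.sum(),np.nanmedian(P[red],0),np.nanmax(P[red],0))
    v,u=np.argwhere(red).mean(0); print(u,v,ray(c,u,v,.066 if n=="top" else .056))
E
python3 go.py .540 .343 .24
```

```text
top knob 159 [ 0.5254 -0.3106  0.0672]
grip 25 [0.5363 0.3355 0.0691] [0.5425 0.3439 0.076 ]
133.4 216.96 [0.5364 0.3365 0.066 ]
scene knob 68 [ 0.5207 -0.3077  0.064 ]
grip 61 [0.5298 0.3418 0.0657] [0.5437 0.3504 0.072 ]
192.13114754098362 273.24590163934425 [0.5362 0.3368 0.056 ]
t 10.825 tcp [ 0.5271 -0.1134  0.2693] [-3.1318 -0.0084 -1.2068] q [-0.2979  0.2963  1.6538 -0.0006  1.1786  0.9091] F [-0.3156 -1.0889  0.2271] gap 0.9989953144685727
tool delta cm [-42.2111 -17.424    2.7494] level turn [-0.0098 -0.0084  0.    ]
```

View pics/scene4.png

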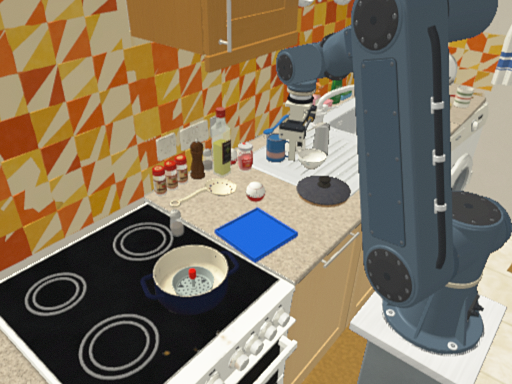

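The lid lies level and centred on the mat, with its knob at (324,183), and the timer and bowl have not moved. The grip is at about (0.536, 0.337). Move over it.

>>> {"name": "step_arm", "arguments": {
  "series": [
    [-4,-1.7,0.2,-0.01,-0.008,0],
    [-5,-2.1,0.2,0,0,0],
    [-5,-2.1,0.2,0,0,0],
    [-5,-2.1,0.2,0,0,0],
    [-5,-2.1,0.2,0,0,0],
    [-5,-2.1,0.2,0,0,0],
    [-5,-2.1,0.2,0,0,0],
    [-4,-1.7,0.2,0,0,0],
    [-3,-1.2,0,0,0,0],
    [0,0,0,0,0,0]
  ]
}}

```text
time_s: 12.08
tcp_pos: [0.5456, 0.3401, 0.258]
ee_rot: [-3.135, -0.004, -1.21]
wrist_force: [0.1, -0.9, -0.2]
finger_gap: 1.001
```

```bash
python3 go.py .536 .337 .24; python3 - <<'E'
from bench import *
from h import *
np.set_printoptions(precision=4,suppress=True)
o=get_obs(); c=camera("wrist"); c["o"]=o; pickle.dump(c,open("w5.pkl","wb")); cv2.imwrite("pics/w5.png",c["color"][:,:,::-1]); P=wcloud(c)
B=(abs(P[...,0]-.54)<.05)&(abs(P[...,1]-.343)<.05)
r=c["color"].astype(int); red=B&(r[...,0]>120)&(r[...,1]<70)&(r[...,2]<70); print("grip",red.sum(),np.nanmedian(P[red],0))
t=red&(P[...,2]>.066);v,u=np.argwhere(t).mean(0); print(t.sum(),u,v,wray(c,u,v,.07),np.nanmean(P[t],0))
E
```

```text
t 12.075 tcp [0.5456 0.3401 0.258 ] [-3.1351 -0.004  -1.2102] q [ 0.4869  0.5035  1.3766 -0.005   1.2556  1.6986] F [ 0.0886 -0.899  -0.1558] gap 1.0010127680842311
tool delta cm [-0.0578  1.0138  1.7907] level turn [-0.0065 -0.004   0.    ]
grip 254 [0.5377 0.3406 0.0693]
211 251.80568720379148 184.0616113744076 [0.5363 0.3403 0.07  ] [0.5361 0.3403 0.0693]
```

View pics/w5.png

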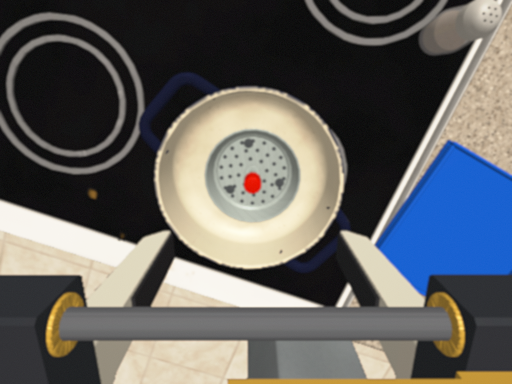

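The grip is at (252,184) in the wrist view, close to the pot's middle. I will half-close the jaws so the fingers clear the pot wall, then go down.

>>> {"name": "step_arm", "arguments": {
  "series": [
    [-0.1,0.9,2,-0.006,-0.004,0],
    [0,0,3,0,0,0],
    [0,0,3,0,0,0],
    [0,0,2,0,0,0],
    [0,0,1,0,0,0],
    [0,0,0,0,0,0]
  ],
  "jaw": 0.5
}}

```text
time_s: 12.88
tcp_pos: [0.5401, 0.3284, 0.1482]
ee_rot: [-3.138, -0.001, -1.218]
wrist_force: [0.3, 0.5, 0.1]
finger_gap: 0.501
```

```bash
python3 go.py .536 .339 .062
```

```text
t 12.875 tcp [0.5401 0.3284 0.1482] [-3.1384 -0.0012 -1.2178] q [ 0.4734  0.5964  1.5092 -0.0019  1.0329  1.6922] F [0.3429 0.4917 0.0823] gap 0.5013472616142646
tool delta cm [-1.1422  0.0443  8.6141] level turn [-0.0032 -0.0012  0.    ]
```

>>> {"name": "step_arm", "arguments": {
  "series": [
    [-1.1,0.05,0,-0.003,0,0.01],
    [0,0,0,0,0,0]
  ]
}}

```text
time_s: 13.12
tcp_pos: [0.5363, 0.3392, 0.15]
ee_rot: [-3.139, -0.001, -1.229]
wrist_force: [-0.3, 0.4, -0.4]
finger_gap: 0.499
```

```bash
python3 go.py .536 .339 .062; python3 - <<'E'
from bench import *
from h import *
np.set_printoptions(precision=4,suppress=True)
o=get_obs(); c=camera("wrist"); c["o"]=o; cv2.imwrite("pics/w6.png",c["color"][:,:,::-1]); P=wcloud(c)
B=(abs(P[...,0]-.54)<.05)&(abs(P[...,1]-.343)<.05)
r=c["color"].astype(int); red=B&(r[...,0]>120)&(r[...,1]<70)&(r[...,2]<70)
t=red&(P[...,2]>.066);v,u=np.argwhere(t).mean(0); print(t.sum(),u,v,wray(c,u,v,.07),np.nanmean(P[t],0))
E
```

```text
t 13.125 tcp [0.5363 0.3392 0.15  ] [-3.1391 -0.0009 -1.2292] q [ 0.4911  0.5987  1.5001 -0.0014  1.0405  1.721 ] F [-0.2512  0.433  -0.3535] gap 0.4989843184899707
tool delta cm [0.0021 0.0593 8.7977] level turn [-0.0025 -0.0009  0.    ]
446 254.57174887892376 209.67937219730942 [0.5366 0.3403 0.07  ] [0.5364 0.3402 0.0693]
```

View pics/w6.png

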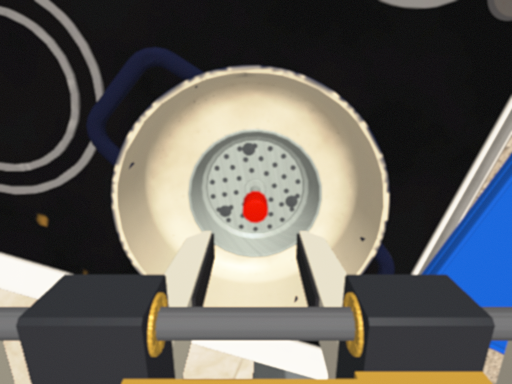

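The grip, at (255,207), is centred between the fingers.

>>> {"name": "step_arm", "arguments": {
  "series": [
    [-0.1,0,2,0,0,0],
    [-0.15,0,2.5,0,0,0],
    [-0.15,0,2,0,0,0],
    [-0.1,0,0.8,0,0,0],
    [0,0,0,0,0,0]
  ]
}}

```text
time_s: 13.8
tcp_pos: [0.5342, 0.3436, 0.0715]
ee_rot: [-3.14, -0.001, -1.228]
wrist_force: [0.3, -0.5, 0.2]
finger_gap: 0.499
```

```bash
python3 go.py .5365 .3398 .061
```

```text
t 13.8 tcp [0.5342 0.3436 0.0715] [-3.14   -0.0013 -1.2284] q [ 0.499   0.7028  1.5369 -0.0019  0.9005  1.7286] F [ 0.265  -0.4838  0.182 ] gap 0.4990682042461538
tool delta cm [ 0.4374 -0.0843  1.0556] level turn [-0.0016 -0.0013  0.    ]
```

>>> {"name": "step_arm", "arguments": {
  "series": [
    [0.4,-0.1,0.6,0,0,0],
    [0,0,0.4,0,0,0],
    [0,0,0,0,0,0]
  ]
}}

```text
time_s: 14.18
tcp_pos: [0.5373, 0.3401, 0.0621]
ee_rot: [-3.138, -0.001, -1.229]
wrist_force: [-1.1, 0.2, -0.9]
finger_gap: 0.5
```

```bash
python3 go.py .5365 .3398 .061
```

```text
t 14.175 tcp [0.5373 0.3401 0.0621] [-3.1381 -0.001  -1.2286] q [ 0.4917  0.7167  1.5391 -0.002   0.8825  1.7215] F [-1.0508  0.1744 -0.8841] gap 0.49953116553054394
tool delta cm [-0.0008  0.0892  0.105 ] level turn [-0.0035 -0.001   0.    ]
```

>>> {"name": "step_arm", "arguments": {
  "series": [
    [0,0,0,0,0,0],
    [0,0,0,0,0,0],
    [0,0,0,0,0,0],
    [0,0,0,0,0,0]
  ],
  "jaw": 0
}}

```text
time_s: 14.68
tcp_pos: [0.5376, 0.3403, 0.0628]
ee_rot: [-3.137, -0.001, -1.229]
wrist_force: [0.8, 0.1, -0.7]
finger_gap: 0.21
```

>>> {"name": "step_arm", "arguments": {
  "series": [
    [0,0,-0.5,0,0,0],
    [0,0,-1,0,0,0],
    [0,0,-2,0,0,0],
    [0,0,-2,0,0,0]
  ]
}}

```text
time_s: 15.18
tcp_pos: [0.5366, 0.3399, 0.12]
ee_rot: [-3.14, -0.001, -1.228]
wrist_force: [-0.0, -0.3, -1.9]
finger_gap: 0.212
```

```bash
python3 go.py .5365 .3398 .2
```

```text
t 15.175 tcp [0.5366 0.3399 0.12  ] [-3.1397 -0.0012 -1.2285] q [ 0.492   0.6371  1.5162 -0.0018  0.9866  1.7214] F [-0.0171 -0.334  -1.8996] gap 0.2124923276057389
tool delta cm [ 0.016  -0.0026 -8.0017] level turn [-0.0019 -0.0012  0.    ]
```

>>> {"name": "step_arm", "arguments": {
  "series": [
    [0,0,-3,0,0,0],
    [0,0,-3,0,0,0],
    [0,0,-3,0,0,0],
    [0,0,-1,0,0,0],
    [0,0,0,0,0,0]
  ]
}}

```text
time_s: 15.8
tcp_pos: [0.5366, 0.3402, 0.2304]
ee_rot: [-3.133, -0.0, -1.228]
wrist_force: [0.2, -0.4, -3.5]
finger_gap: 0.21
```

```bash
python3 go.py .5515 .048 .2; python3 - <<'E'
from bench import *
from h import *
c=camera("scene"); cv2.imwrite("pics/s7.png",c["color"][:,:,::-1])
E
```

```text
t 15.8 tcp [0.5366 0.3402 0.2304] [-3.1331 -0.0002 -1.2284] q [ 0.4923  0.5119  1.4323 -0.0015  1.1889  1.7213] F [ 0.241  -0.4171 -3.4518] gap 0.21045498060686318
tool delta cm [28.0209  8.4279  2.9691] level turn [-0.0085 -0.0002  0.    ]
```

View pics/s7.png

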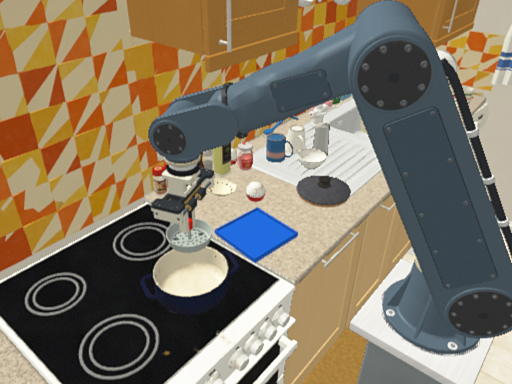

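The basket hangs upright at (188,233), clear of the pot. Move to the tray.

>>> {"name": "step_arm", "arguments": {
  "series": [
    [3,0.9,0,-0.008,0,0],
    [4,1.2,0,0,0,0],
    [4,1.2,0,0,0,0],
    [4,1.2,0,0,0,0],
    [4,1.2,0,0,0,0],
    [4,1.2,0,0,0,0],
    [3,0.9,0,0,0,0],
    [1.5,0.5,0,0,0,0],
    [0,0,0,0,0,0]
  ]
}}

```text
time_s: 16.98
tcp_pos: [0.5465, 0.0444, 0.2191]
ee_rot: [3.124, 0.003, -1.227]
wrist_force: [0.3, 0.4, -2.4]
finger_gap: 0.204
```

```bash
python3 go.py .5515 .048 .073
```

```text
t 16.975 tcp [0.5465 0.0444 0.2191] [ 3.1243  0.0026 -1.2273] q [-0.0023  0.3791  1.6678 -0.0038  1.1119  1.2267] F [ 0.3091  0.375  -2.4397] gap 0.20421527782279025
tool delta cm [-0.1322 -0.8422 14.5974] level turn [0.0173 0.0026 0.    ]
```

>>> {"name": "step_arm", "arguments": {
  "series": [
    [-0.1,-0.6,2,0.017,0.002,0],
    [0,0,3,0,0,0],
    [0,0,3,0,0,0],
    [0,0,2,0,0,0],
    [0,0,1,0,0,0],
    [0,0,0,0,0,0]
  ]
}}

```text
time_s: 17.73
tcp_pos: [0.5514, 0.0542, 0.105]
ee_rot: [-3.141, 0.002, -1.222]
wrist_force: [0.9, 0.2, -1.9]
finger_gap: 0.208
```

```bash
python3 go.py .5515 .048 .073; python3 - <<'E'
from bench import *
from h import *
c=camera("scene"); i=c["color"][100:300,140:400,::-1]; cv2.imwrite("pics/s8.png",cv2.resize(i,None,fx=3,fy=3))
E
```

```text
t 17.725 tcp [0.5514 0.0542 0.105 ] [-3.1413  0.0022 -1.2223] q [0.013  0.5341 1.7511 0.0029 0.8568 1.2334] F [ 0.8695  0.1686 -1.9477] gap 0.20761130321759413
tool delta cm [0.5981 0.2037 3.196 ] level turn [-0.0003  0.0022 -0.    ]
```

View pics/s8.png

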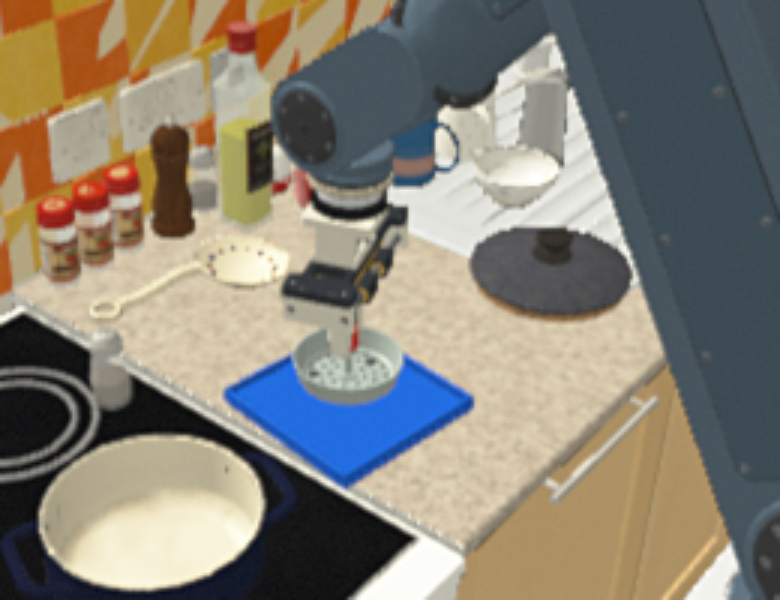

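The basket is level over the tray. Lower it.

>>> {"name": "step_arm", "arguments": {
  "series": [
    [0.6,0.2,1,0,0.002,0],
    [0,0,1,0,0,0],
    [0,0,0.5,0,0,0],
    [0,0,0,0,0,0]
  ]
}}

```text
time_s: 18.27
tcp_pos: [0.5527, 0.0474, 0.0801]
ee_rot: [-3.138, -0.001, -1.223]
wrist_force: [-0.0, -0.4, -2.0]
finger_gap: 0.206
```

```bash
python3 go.py .5515 .048 .073
```

```text
t 18.275 tcp [0.5527 0.0474 0.0801] [-3.1382 -0.001  -1.2226] q [0.0016 0.5729 1.7627 0.0003 0.8024 1.2241] F [-0.029  -0.3511 -2.0284] gap 0.20570870022504872
tool delta cm [-0.0944  0.0948  0.7145] level turn [-0.0034 -0.001   0.    ]
```

>>> {"name": "step_arm", "arguments": {
  "series": [
    [0,0,0.3,-0.002,0,0],
    [0,0,0.2,0,0,0],
    [0,0,0.15,0,0,0]
  ]
}}

```text
time_s: 18.65
tcp_pos: [0.553, 0.0475, 0.0737]
ee_rot: [-3.139, -0.001, -1.223]
wrist_force: [0.4, -0.1, -2.0]
finger_gap: 0.209
```

>>> {"name": "step_arm", "arguments": {
  "series": [
    [0,0,0.1,0,0,0],
    [0,0,0,0,0,0]
  ]
}}

```text
time_s: 18.9
tcp_pos: [0.5531, 0.0475, 0.0726]
ee_rot: [-3.139, -0.001, -1.223]
wrist_force: [0.3, -0.8, -1.9]
finger_gap: 0.206
```

>>> {"name": "step_arm", "arguments": {
  "series": [
    [0,0,0.15,0,0,0]
  ]
}}

```text
time_s: 19.02
tcp_pos: [0.5531, 0.0475, 0.0723]
ee_rot: [-3.14, -0.001, -1.223]
wrist_force: [-11.9, -1.5, 27.1]
finger_gap: 0.204
```

>>> {"name": "step_arm", "arguments": {
  "series": [
    [0,0,0.15,0,0,0]
  ]
}}

```text
time_s: 19.15
tcp_pos: [0.5531, 0.0475, 0.0723]
ee_rot: [-3.14, -0.001, -1.222]
wrist_force: [-9.5, 0.1, 21.3]
finger_gap: 0.207
```

It is seated on the tray. Ease off slightly and open.

>>> {"name": "step_arm", "arguments": {
  "series": [
    [0,0,-0.05,0,0,0]
  ]
}}

```text
time_s: 19.27
tcp_pos: [0.5532, 0.0475, 0.0733]
ee_rot: [-3.139, -0.002, -1.222]
wrist_force: [0.5, -0.6, -1.3]
finger_gap: 0.208
```

>>> {"name": "step_arm", "arguments": {
  "series": [
    [0,0,0,0,0,0],
    [0,0,0,0,0,0],
    [0,0,0,0,0,0],
    [0,0,0,0,0,0]
  ],
  "jaw": 0.6
}}

```text
time_s: 19.77
tcp_pos: [0.5537, 0.0475, 0.0735]
ee_rot: [-3.138, -0.002, -1.222]
wrist_force: [-0.3, -1.2, 0.8]
finger_gap: 0.577
```

>>> {"name": "step_arm", "arguments": {
  "series": [
    [0,0,-1,0,0,0],
    [0,0,-3,0,0,0],
    [0,0,-4,0,0,0],
    [0,0,-4,0,0,0],
    [0,0,-4,0,0,0],
    [0,4,-2,0,0,0],
    [0,5,0,0,0,0],
    [0,5,0,0,0,0],
    [0,2,0,0,0,0],
    [0,0,0,0,0,0]
  ]
}}

```text
time_s: 21.02
tcp_pos: [0.3983, -0.0083, 0.2645]
ee_rot: [-3.132, -0.005, -1.222]
wrist_force: [-0.0, 1.0, 0.7]
finger_gap: 0.599
```

```bash
python3 go.py .5515 .048 .073; python3 - <<'E'
from bench import *
from h import *
np.set_printoptions(precision=4,suppress=True)
for n in ["top","scene"]:
    c=camera(n); cv2.imwrite(f"pics/{n}9.png",c["color"][:,:,::-1]); P=cloud(c); c0=pickle.load(open(n+".pkl","rb"))
    B=(abs(P[...,0]-.5225)<.13)&(abs(P[...,1]+.311)<.13)
    t=B&(P[...,2]>.06)&(P[...,2]<.08); print(n,"knob",t.sum(),np.nanmedian(P[t],0) if t.any() else '')
    B=(abs(P[...,0]-.55)<.09)&(abs(P[...,1]-.05)<.09); r=c["color"].astype(int); red=B&(r[...,0]>120)&(r[...,1]<70)&(r[...,2]<70)
    print("grip",red.sum(), np.nanmedian(P[red],0) if red.any() else '', np.nanmax(P[red],0) if red.any() else '')
    rim=B&(P[...,2]>.03)&(P[...,2]<.055); print("dish rim",P[rim].min(0),P[rim].max(0),(P[rim].min(0)+P[rim].max(0))/2)
    for nm,(u,v) in (dict(salt=(180,147),timer=(280,165),bowl=(384,171)) if n=="top" else dict(salt=(177,222),timer=(255,190),bowl=(312,158))).items():
        d=np.abs(c["color"][v-12:v+13,u-12:u+13].astype(int)-c0["color"][v-12:v+13,u-12:u+13]).max(-1); print(nm,"changed px",(d>40).sum())
    B=(abs(P[...,0]-.54)<.13)&(abs(P[...,1]-.343)<.13)&(P[...,2]>.07)&(P[...,2]<.09); print("pot",cv2.minEnclosingCircle(P[B][:,:2].astype(np.float32)))
E
```

```text
t 21.025 tcp [ 0.3983 -0.0083  0.2645] [-3.1319 -0.0053 -1.2222] q [-0.1377  0.0318  1.9854 -0.0001  1.1134  1.0846] F [-0.0059  0.9707  0.6837] gap 0.59871112971785
tool delta cm [ -0.1542 -16.1362  19.3083] level turn [-0.0097 -0.0053  0.    ]
top knob 156 [ 0.5256 -0.3108  0.0672]
grip 17 [0.5529 0.0462 0.0803] [0.5563 0.0525 0.0872]
dish rim [ 0.4693 -0.0086  0.0301] [0.6265 0.129  0.0531] [0.5479 0.0602 0.0416]
salt changed px 0
timer changed px 0
bowl changed px 0
pot ((0.5365644097328186, 0.3446703851222992), 0.12586826086044312)
scene knob 64 [ 0.5208 -0.3075  0.064 ]
grip 43 [0.5466 0.0507 0.0718] [0.5573 0.0575 0.083 ]
dish rim [ 0.4923 -0.0122  0.03  ] [0.6079 0.1066 0.0543] [0.5501 0.0472 0.0422]
salt changed px 0
timer changed px 0
bowl changed px 420
pot ((0.5369133949279785, 0.34395676851272583), 0.1012929379940033)
```

View pics/scene9.png

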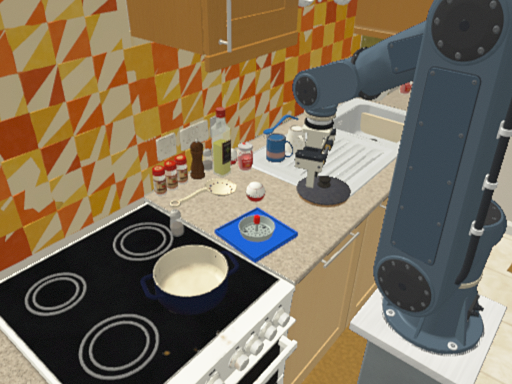

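View pics/top9.png

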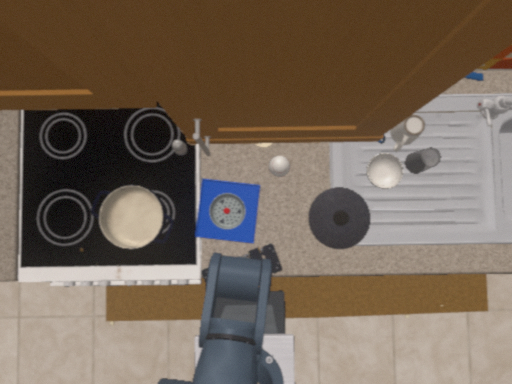

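The basket stands upright in the tray with its grip at (227,211) in the top view. The lid is on the mat at (340,217) and the bystanders are unmoved; the bowl's "change" in the scene view is only the gripper hiding it. The arm is clear, so I hand in.

```bash
python3 -c "
from bench import *
job_done()"
```

```text
the job is handed in; nothing more can be done
```

The job is handed in at about 21 s of the 64 s allowed: the lid is on the cork mat, the basket is in the drip tray and the arm is clear of everything. I have no verdict back, only my own last checks.

- **Lid:** it lies level, knob up. The last top picture puts the knob about 3 mm from the mat's centre, and the lid was lowered until its weight came off the wrist before I let go.
- **Basket:** it stands upright in the tray, with its grip about 3 mm from the tray's centre. It touched down at 27 N, harder than the lid but well under the 80 N limit.
- **Pot:** its position before and after agrees within about 4 mm, using the lid's circle as the starting reference. The last top-view pot circle came out too wide (126 mm radius, because it took in the handles), so I relied on the scene view.
- **Salt, timer and bowl:** none changed in the top pictures. The scene view showed a change at the bowl, but only because the gripper was hiding it there.
- **Camera disagreement:** the scene and top views differ by 3 to 7 mm, well within the tolerances. One automatic dish-rim centre from the top view was also off, because other points got mixed in.

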